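Clamp a coaster in the gluing jig

TASK

The green coaster's foot has to be pressed on in the small gluing jig: slide the coaster along its channel until you feel it sit firmly against the end stop, wherever that is set, then push the blue handle of the toggle clamp down past its over-centre point until it is all the way down on its stop, so that the pad stays locked on the coaster. Push gently: do not ram the coaster into the stop and do not force the handle once it is down. Leave the spice jar, the salt shaker and the glass where they stand, and let go of everything.

Things in the scene. Friction and masses are not known exactly. Their poses are not given: they have to be found in the camera images.
- home (a point): Point on the board's upper face; axes as the jig's. When home, the coaster's middle lies between x = -11 and +17 mm: the end stop's setting is not measured. The clamp's arm crosses over the channel in the plane x = +25 mm, from the clamp's foot at y = 67 to 157 mm; while open its pad end is raised to about 95 mm over the board
- coaster: Loose green square coaster, 98 x 98 x 6 mm, about 55 g, flat on the board in the channel, its origin 35 to 70 mm before the home point. Origin: centre of its underside; x as the jig's. Push it at the middle of its near edge, 49 mm behind its origin; it slides with less than 1 N, then must be pressed on the stop with a few N for a moment (1 N is the least); over 20 N is ramming
- handle_pivot (a point): Pivot of the clamp's blue handle, at (25, 137, 50) mm from the home point; axes as the jig's. The handle swings in the plane of the jig's y and z: when open it leans up and outwards (towards +y), when locked it lies level, pointing to +y
- handle_push (a point): Point on the pushing face (upper face, which looks to the pad when the handle stands up) of the blue handle, 100 mm from the pivot along the handle and 7 mm off its centre line. The blue grip is 22 mm wide, 14 mm thick and runs from 61 to 127 mm from the pivot; behind it is an 8 mm thick steel bar
- handle (a joint): Angle of the blue handle, rad; its elevation above level is 1.30 minus this. Starts at 0 to 0.1 (open), grows as it is pushed down. About 2 N moves it until the pad meets the coaster near 0.75; then the load at the grip rises to 7 to 10 N near 1.0 and falls again to the over-centre point 1.25; 1.30 is its solid stop (fully down). Friction holds it where it is left. Over 30 N is forcing it
- pad: Round black rubber pad, 24 mm across, on the sprung steel spindle at the end of the clamp's arm. Origin: centre of its lower face; z along the spindle, upwards. It comes down at (25, 0) mm of the home axes, and the handle alone drives it
- spice_jar: Bystander: small spice jar with a white cap and a printed label, 47 mm across, 98 mm high, on the worktop to the right of the jig. Origin: centre of its underside
- salt_shaker: Bystander: salt shaker with a grey cap, 44 mm across, 90 mm high, on the worktop in front of the clamp. Origin: centre of its underside
- glass: Bystander: clear glass tumbler, 69 mm across, 104 mm high, on the worktop behind the jig. Origin: centre of its underside
- jig: Gluing jig fixed to the worktop: wooden board 230 x 235 x 12 mm with a channel between two aluminium side rails (8 mm high, 102 mm apart inside) and an adjustable aluminium end stop. Origin: under the home point, on the worktop; x along the channel towards the end stop (away from the robot), y towards the clamp, z up. The board spans x = -125 to 105, y = -70 to 165 mm
- stop_bed: Fixed slotted lugs that carry the end stop, an aluminium bar 98 mm wide across the far end of the channel, 11 mm high. Origin at the jig's origin. The bar was clamped anywhere in its slots: its face stands at x = 38 to 66 mm of the home axes (not measured, find it by feel), and does not give
Not all that is in view belongs to the job. There is more than one size of the coaster; the one meant has the size given above.

How it is judged (in metres and radians):
On the way, in this order (a step that is already met when the one before it is completed fails the run):
1. the coaster is pressed against the end stop (over 1 N) while the handle is still open (contact force between coaster and stop_bed above 1 N and value of joint handle below 0.8 rad), for 0.05 s.
2. the handle is down on its stop and the pad presses on the coaster (value of joint handle above 1.285 rad and contact force between pad and coaster above 25 N), for 0.2 s.
At the end, for the whole second after the job is handed in: The handle is on its stop (above 1.285), the pad presses the coaster with over 25 N by itself, the coaster lies still at the home end of the channel (at most 13 mm short of the home point, 20 mm in all), and spice jar, salt shaker and glass are within 15 mm of where they stood (all of step 2 and x of coaster in the frame of home above -0.013 m and horizontal distance between coaster and home below 0.02 m and linear speed of coaster below 0.02 m/s and distance of each of spice_jar, salt_shaker, glass from where it was at the start of the episode below 0.015 m); the robot touches nothing.
It fails at once if more than 20 N on the coaster from the robot (rammed) (contact force between coaster and the fingers above 20 N or contact force between coaster and the arm above 20 N).
It fails at once if more than 30 N on the handle (forced) (contact force between handle and anything else above 30 N).
It fails at once if a bystander is moved more than 15 mm or tipped (distance of any of spice_jar, salt_shaker, glass from where it was at the start of the episode above 0.015 m or angle between any of spice_jar, salt_shaker, glass's own z axis and vertical above 0.3 rad).
It also fails if it takes over 53 s, if anything falls off the work surface, if the arm or the gripper's body presses on something with over 40 N, if the wrist force passes 120 N, or if a joint passes its speed limit or range.

ROBOT

A 6-joint arm with a two-finger parallel gripper is mounted at the origin on a cart in front of the work surface, level with it; the furniture and walls round the work are solid. World frame = base frame: x ahead of the robot, y to its left, z up, the work surface at z = 0. Lengths are in m, angles in degrees, forces in N, time in s.
With the tool pointing down it reaches from about 0.325 to 0.775 m from the base axis. Payload 5.5 kg.
Tool frame: the origin (TCP) lies at the centre of the arm's flange, where the gripper is bolted on; the fingertips stand 182 mm ahead of it and the grasp point (between the pads) lies 163 mm ahead of it; z points along the fingers, y is the direction in which the jaws open and shut (so a half turn about z gives the same grasp; the last joint's range is limited). The gripper opens to 88 mm and grips with 3 to 60 N. Pads are 20 mm wide; open, the fingers measure 115 mm over their backs; the gripper's body (75 mm by 178 mm) begins 61 mm behind the grasp point.
Start: joints at [-72.462, 5.22, 70.514, -0, 104.267, -3.249], TCP at [0.213, -0.561, 0.405] pointing down, gripper open.
Joint ranges: [-164.24, 164.24], [-49.07, 125.15], [9.68, 141.18], [-86.29, 266.29], [3.28, 154.24], [-151.56, 151.56]. Speed limits (degrees/s): [147.25, 147.25, 172.46, 180, 180, 180].

INTERFACE

Orientations are given as [roll, pitch, yaw] about the fixed x, y, z axes, in that order (R = Rz(yaw) Ry(pitch) Rx(roll)).
In Python, from station import r gives the robot as it stands. The module is installed in compiled form; this text tells all that it offers. Calls block until the motion is done:
- r.reach(position, orientation): joint-space move of the TCP to a pose.
- r.servo_line(position, rotation=None, speed=0.15): straight line of the TCP; rotation=None keeps the orientation; speed is the mean speed in m/s.
- r.move_joints(angles): joint-space move.
- r.let_go() and r.grab(squeeze=None): open the fingers fully, or close them until they stop; squeeze is the grip in N (None keeps the last).
- r.wait(seconds).
- r.inverse_kinematics(position, orientation): joint angles nearest the present ones, or None.
- r.sense(): the state.
- r.snapshot(name): name is "scene" or "top" or "wrist"; returns a dict with "frame" (384x512x3 uint8, red, green, blue), "fx", "fy", "cx", "cy" (pixels), "R" (3x3) and "t" (3): a world point X has camera coordinates R X + t. Camera axes: x right, y down, z forward; pixel columns grow to the right and rows downward; lengths in m; the calibration is good to about 2 mm. A picture is of the moment at which its call begins. There is no depth.
A pose or a line that the arm cannot do raises r.IKError and nothing moves.
- r.hand_in(): hands the job in, once; it reports no verdict.
The state is a dict: "clock": time; "joints": joint angles; "joint_vel": joint speeds; "joint_torque": joint torques, N m; "tcp_pos": TCP position; "orientation": TCP orientation; "contact_force": force on the tool from outside, world axes, zero at the start; "torque": the same for the moment, N m; "opening": finger opening in m.
Only numpy, scipy, OpenCV 4.12 (cv2) and the standard library are available. Lean on these libraries where they do the work, as an engineer would, in place of code of your own. Each camera call takes 0.05 s, during which the arm holds its last target.

## Working session

There is one attempt and no reset: what is moved stays moved. The work goes in short steps, each a Python script; the robot and the scene stay as the last script left them, time stands still between calls to the robot, and variables do not carry over. Pictures are saved under pics/ and viewed, and the job is handed in when it is done.

```bash
mkdir -p pics; python3 - <<'E'
from station import r
import cv2
s=r.sense(); print(s)
for n in ("scene","top","wrist"):
    d=r.snapshot(n); cv2.imwrite(f"pics/{n}0.png",d["frame"][:,:,::-1]); print(n,d["fx"],d["cx"],d["cy"],d["R"],d["t"])
E
```

```text
{'clock': 0.0, 'joints': array([-7.24600669e+01,  5.26266562e+00,  7.05810671e+01, -8.17043675e-04,
        1.04267321e+02, -3.24731244e+00]), 'joint_vel': array([-0.00377795, -0.01574861,  0.0061294 , -0.09386642,  0.07816785,
       -0.00182194]), 'joint_torque': array([-3.87589462e-03, -4.46450222e+01, -4.06457126e+01,  6.94575487e-02,
        2.91677046e-02, -1.53034111e-04]), 'tcp_pos': array([ 0.21296486, -0.56099011,  0.40351918]), 'orientation': array([-1.79889080e+02, -5.49978917e-03,  2.07870396e+01]), 'contact_force': array([-1.50383716, -0.45318993,  0.43169724]), 'torque': array([-0.00806053,  0.02608359, -0.01802074]), 'opening': 0.08799121254252472}
scene 365.2770892704899 254.84955386322753 185.57899583185352 [[-0.85842599 -0.51293275  0.00219549]
 [-0.29983898  0.49831785 -0.8134961 ]
 [ 0.41617474 -0.69898449 -0.58156623]] [0.50068346 0.26753698 0.91105185]
top 477.8646492069194 252.22136820728957 183.62281627726674 [[ 0.00838328 -0.99949077  0.03078832]
 [-0.99007041 -0.01261698 -0.14000501]
 [ 0.14032217 -0.0293089  -0.989672  ]] [-0.05317094  0.58701865  1.33355863]
wrist 298.76713151379965 249.32982421113687 185.33173444300985 [[ 0.35499961 -0.93486396 -0.00215703]
 [-0.89989382 -0.34234363  0.27017022]
 [-0.25331085 -0.09396922 -0.96281016]] [-0.59805006 -0.03335216  0.38899277]
```

View pics/scene0.png

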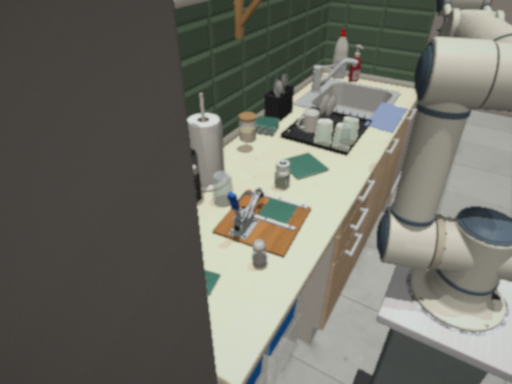

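View pics/top0.png

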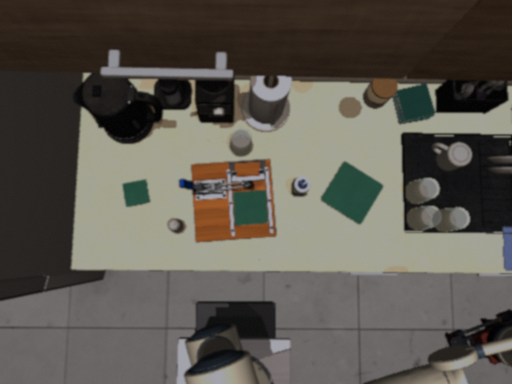

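```bash
python3 - <<'E'
import cv2
a=cv2.imread("pics/top0.png")[145:250,165:320]; cv2.imwrite("pics/top0c.png",cv2.resize(a,None,fx=5,fy=5,interpolation=cv2.INTER_CUBIC))
a=cv2.imread("pics/scene0.png")[165:275,195:335]; cv2.imwrite("pics/scene0c.png",cv2.resize(a,None,fx=5,fy=5,interpolation=cv2.INTER_CUBIC))
E
```

```text
(no output)
```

View pics/top0c.png

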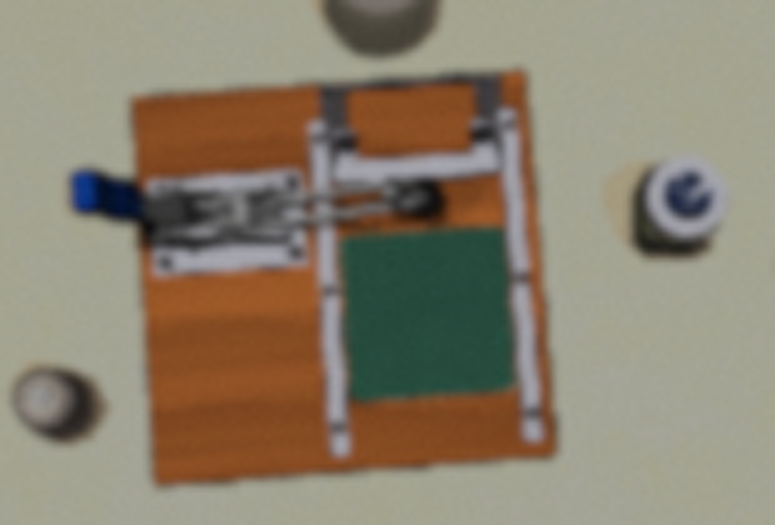

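View pics/scene0c.png

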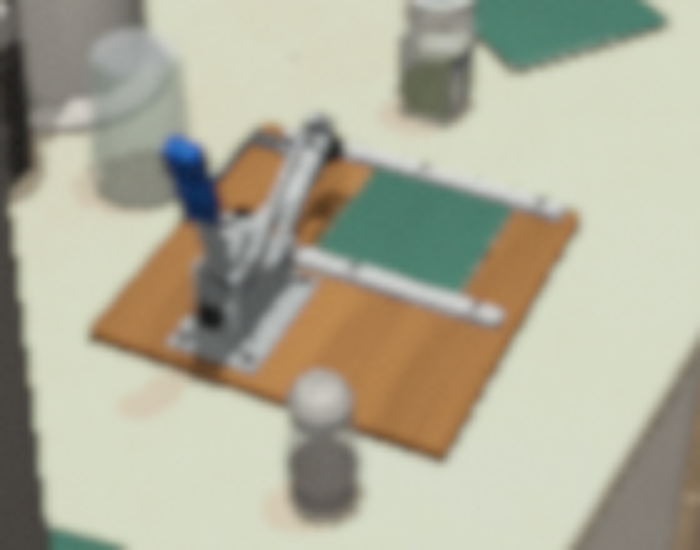

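Candidates for the coaster in the top view are (251,208) in the channel, a small one at (136,193), a big one at (352,192), and a dark stack at (414,103). The one at (251,208) lies between the rails and should be 98 mm across. I'll measure it to confirm.

```bash
cat > h.py <<'E'
import numpy as np, cv2
def ray(d,px,z):
    px=np.asarray(px,float).reshape(-1,2)
    c=np.c_[(px[:,0]-d["cx"])/d["fx"],(px[:,1]-d["cy"])/d["fy"],np.ones(len(px))]
    R=np.array(d["R"]);t=np.array(d["t"]); o=-R.T@t; v=c@R
    return o+v*((z-o[2])/v[:,2])[:,None]
def big(m):
    cs,_=cv2.findContours(m,cv2.RETR_EXTERNAL,cv2.CHAIN_APPROX_NONE); return sorted(cs,key=cv2.contourArea)[::-1]
E
python3 - <<'E'
from station import r
from h import *
import pickle
for n in ("top",):
    d=r.snapshot(n); pickle.dump(d,open("pics/top.pkl","wb"))
    up=cv2.resize(d["frame"],None,fx=4,fy=4,interpolation=cv2.INTER_CUBIC); hsv=cv2.cvtColor(up,cv2.COLOR_RGB2HSV)
    d4=dict(d); d4["fx"]*=4;d4["fy"]*=4;d4["cx"]=d["cx"]*4+1.5;d4["cy"]=d["cy"]*4+1.5
    m=cv2.inRange(hsv,(3,120,60),(22,255,255)); m[:600]=0;m[1000:]=0;m[:,:700]=0;m[:,1160:]=0
    m=cv2.morphologyEx(m,cv2.MORPH_CLOSE,np.ones((5,5)))
    pts=np.vstack([c[:,0] for c in big(m) if cv2.contourArea(c)>400]); 
    P=ray(d4,pts,0.012)
    rc=cv2.minAreaRect((P[:,:2]*1000).astype(np.float32)); print("board",rc,cv2.boxPoints(rc))
    m=cv2.inRange(hsv,(60,80,30),(95,255,255))
    for c in big(m)[:5]:
        P=ray(d4,c[:,0],0.018); rc=cv2.minAreaRect((P[:,:2]*1000).astype(np.float32)); print("green",c[:,0].mean(0)/4,rc)
        
E
```

```text
board ((543.6725463867188, 7.9360504150390625), (227.13978576660156, 232.70126342773438), 4.934175491333008) [[ 420.51608  114.08722]
 [ 440.53098 -117.75168]
 [ 666.829    -98.21512]
 [ 646.8141   133.62378]]
green [352.04899497 192.77345059] ((569.285400390625, -340.505859375), (133.1230926513672, 133.50146484375), 58.07878112792969)
green [250.30665281 207.66995842] ((521.5379638671875, -41.810428619384766), (91.14810943603516, 92.64675903320312), 4.789084434509277)
green [415.46598272 103.12904968] ((845.088134765625, -539.4356079101562), (102.79340362548828, 95.6817398071289), 14.036717414855957)
green [135.96536145 193.14759036] ((559.8572998046875, 290.17828369140625), (64.45191955566406, 64.78203582763672), 11.363390922546387)
green [402.15 119.36] ((793.7459106445312, -497.5938415527344), (8.878667831420898, 3.74179744720459), 11.8569974899292)
```

```bash
cat >> h.py <<'E'
yaw=np.radians(4.93); Rj=np.array([[np.cos(yaw),-np.sin(yaw)],[np.sin(yaw),np.cos(yaw)]])
home=np.array([.54367,.00794])-Rj@np.array([-.010,.0475])
def W(x,y,z): # home axes (mm, z over board) -> world m
    return np.r_[home+Rj@np.array([x,y])/1000, z/1000+.012]
def L(p): return np.r_[Rj.T@(np.asarray(p)[:2]-home)*1000,(np.asarray(p)[2]-.012)*1000]
def proj(d,p):
    c=np.array(d["R"])@p+d["t"]; return np.array([d["fx"]*c[0]/c[2]+d["cx"],d["fy"]*c[1]/c[2]+d["cy"]])
E
python3 - <<'E'
from station import r
from h import *
import pickle
d=pickle.load(open("pics/top.pkl","rb")); s=r.snapshot("scene")
print("home",home)
up=lambda a:[165+a[0]/5,145+a[1]/5]
print("stop face",L(ray(d,up((420,180)),.023)[0]),"near edge",L(ray(d,up((430,396)),.018)[0]),"far edge",L(ray(d,up((430,232)),.018)[0]))
print("rails inner L", L(ray(d,up((333,300)),.020)[0]), "R",L(ray(d,up((512,300)),.020)[0]))
for n,p,h in(("glass",(240,140),.1),("jar",(302,184),.098),("salt",(174,225),.09)): q=ray(d,p,h)[0]; print(n,q,L(q))
for a in (0,.1):
    e=1.3-a
    for rad in (61,127):
        y=137+rad*np.cos(e);z=50+rad*np.sin(e); p=W(25,y,z)
        print(a,rad,p,proj(d,p),proj(s,p))
print(proj(d,W(25,137,50)),proj(s,W(25,137,50)))
print("grip tip seen top (180,183), scene",195+180/5,165+140/5)
for y in(184.93,4.93):
  for nm,p in(("pre",W(-115,0,80)),("push",W(-95,0,2)),("h0",W(25,140,180)),("h1",W(25,230,57))):
    q=r.inverse_kinematics(p+[0,0,.182],[180,0,y]); print(y,nm,p,q)
E
```

```text
home [ 0.55771509 -0.03852488]
stop face [40.05269356 -2.98888718 11.        ] near edge [-85.67452058   0.74568954   6.        ] far edge [ 9.71547738 -6.64260472  6.        ]
rails inner L [-26.04209696  52.69957402   8.        ] R [-33.81029496 -51.10177018   8.        ]
glass [ 0.70183404 -0.01011268  0.1       ] [146.02747699  15.92171084  88.        ]
jar [ 0.58032791 -0.18323635  0.098     ] [  10.09286849 -146.11941302   86.        ]
salt [0.46394603 0.16713864 0.09      ] [-75.74772278 212.96104493  78.        ]
0 61 [0.56944671 0.1163738  0.12077705] [192.6076682  185.41820217] [237.41112646 206.30303229]
0 127 [0.56792947 0.13396341 0.18437189] [183.42404866 182.54205463] [233.56636132 190.98943476]
0.1 61 [0.56894944 0.12213879 0.11885438] [190.53013853 185.67060916] [236.42441611 208.05447749]
0.1 127 [0.56689417 0.14596592 0.18036896] [178.90706309 183.10208141] [231.36906543 194.73681426]
[200.32493929 187.83511525] [240.63728201 219.15272423]
grip tip seen top (180,183), scene 231.0 193.0
184.93 pre [ 0.44314054 -0.04840782  0.092     ] [ -10.60843816  -18.48273405  1
[... 321 characters left out ...]
4.93 h1 [0.56285672 0.19277268 0.069     ] [ 15.62972008   5.82571905  85.4728055    0.          88.70147545
 -79.30027992]
4.93 pre [ 0.44314054 -0.04840782  0.092     ] [-1.06084382e+01 -1.84827340e+01  1.05655775e+02 -2.54444375e-14
  9.28269594e+01  7.44615618e+01]
4.93 push [ 0.46306655 -0.04668905  0.014     ] [-9.94680651e+00 -1.24446868e+01  1.08755225e+02 -2.54444375e-14
  8.36894614e+01  7.51231935e+01]
4.93 h0 [0.5705912  0.10310564 0.192     ] [ 6.88117920e+00  1.86283819e+00  7.71074622e+01 -2.54444375e-14
  1.01029700e+02  9.19511792e+01]
4.93 h1 [0.56285672 0.19277268 0.069     ] [ 1.56297201e+01  5.82571905e+00  8.54728055e+01 -2.54444375e-14
  8.87014754e+01  1.00699720e+02]
```

```bash
cat >> h.py <<'E'
O=[180,0,184.93]
def T(x,y,z): return W(x,y,z)+np.array([0,0,.182])   # TCP so that tips' centre is at home-frame point
E
python3 - <<'E'
from station import r
from h import *
r.grab(5)
r.reach(T(-125,0,180),O)
s=r.sense();print(s["clock"],s["opening"],s["contact_force"])
r.servo_line(T(-125,0,2.0),speed=.15)
r.wait(.3)
s=r.sense();print(s["clock"],L(s["tcp_pos"]-[0,0,.182]),s["contact_force"])
d=r.snapshot("top");cv2.imwrite("pics/top1.png",cv2.resize(d["frame"][145:250,165:320,::-1],None,fx=5,fy=5,interpolation=cv2.INTER_CUBIC))
print(r.sense()["contact_force"])
E
```

```text
3.6 0.0005636130167010103 [ 0.0381949  -0.28920985  0.05915132]
5.2333 [-1.24865417e+02 -7.55485884e-03  2.41998167e+00] [ 0.10394991 -0.21586408 -0.21308801]
[-0.19935924  0.54920554  0.1262373 ]
```

View pics/top1.png

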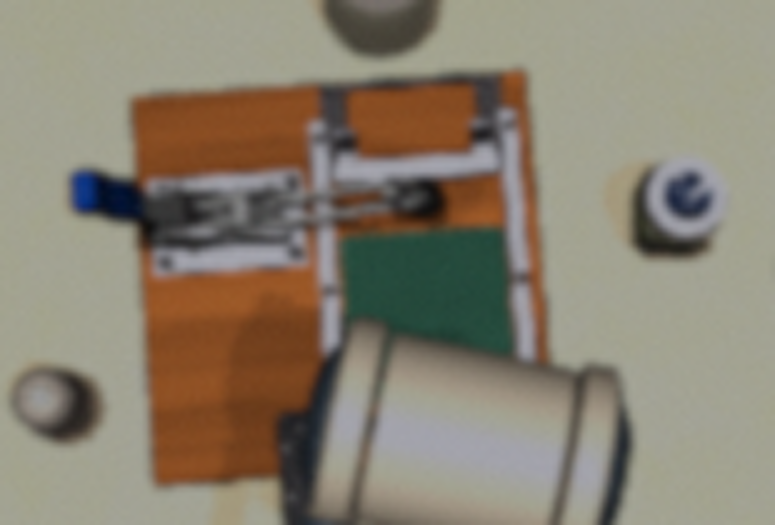

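The arm sits behind the coaster and nothing has been disturbed. Next is the guarded push.

```bash
python3 - <<'E'
from station import r
from h import *
ex=np.r_[Rj[:,0],0]
f0=np.mean([r.sense()["contact_force"] for _ in range(3)],axis=0)
r.servo_line(T(-100,0,2),speed=.06)
x=-100.;log=[];hit=0
while x<-25:
    x+= 1.5 if x<-74 else .5
    r.servo_line(T(x,0,2),speed=.03)
    s=r.sense(); F=-(s["contact_force"]-f0)@ex
    log.append((round(s["clock"],2),x,round(L(s["tcp_pos"])[0],1),round(F,2)))
    if F>4: break
    if s["clock"]>17: break
r.wait(.2)
s=r.sense(); print("hold",-(s["contact_force"]-f0)@ex, s["clock"])
print(log)
E
```

```text
hold 4.425913286344681 14.8
[(6.1, -98.5, np.float64(-98.6), np.float64(-0.04)), (6.35, -97.0, np.float64(-97.0), np.float64(-0.25)), (6.6, -95.5, np.float64(-95.4), np.float64(-0.05)), (6.85, -94.0, np.float64(-93.9), np.float64(0.1)), (7.1, -92.5, np.float64(-92.4), np.float64(0.07)), (7.35, -91.0, np.float64(-90.9), np.float64(0.83)), (7.6, -89.5, np.float64(-89.4), np.float64(-0.84)), (7.85, -88.0, np.float64(-87.9), np.float64(-0.17)), (8.1, -86.5, np.float64(-86.4), np.float64(0.17)), (8.35, -85.0, np.float64(-84.9), np.float64(-0.16)), (8.6, -83.5, np.float64(-83.4), np.float64(-0.64)), (8.85, -82.0, np.float64(-81.9), np.float64(-1.01)), (9.1, -80.5, np.float64(-80.4), np.float64(-0.87)), (9.35, -79.0, np.float64(-78.9), np.float64(-0.04)), (9.6, -77.5, np.float64(-77.4), np.float64(-0.03)), (9.85, -76.0, np.float64(-75.9), np.float64(-0.33)), (10.1, -74.5, np.float64(-74.4), np.float64(0.1)), (10.35, -73.0, np.float64(-72.9), np.float64(0.51)), (10.6, -72.5, np.float64(-72.5), np.float64(-0.17)), (10.85, -72.0, np.float64(-72.0), np.float64(0.67)), (11.1, -71.5, np.float64(-71.5), np.float64(-0.09)), (11.35, -71.0, np.float64(-71.0), np.float64(0.62)), (11.6, -70.5, np.float64(-70.5), np.float64(-0.84)), (11.85, -70.0, np.float64(-70.0), np.float64(-0.29)), (12.1, -69.5, np.float64(-69.5), np.float64(-0.03)), (12.35, -69.0, np.float64(-69.0), np.float64(-0.28)), (12.6, -68.5, np.float64(-68.5), np.float64(-0.19)), (12.85, -68.0, np.float64(-68.0), np.float64(0.12)), (13.1, -67.5, np.float64(-67.5), np.float64(-0.56)), (13.35, -67.0, np.float64(-67.0), np.float64(0.88)), (13.6, -66.5, np.float64(-66.5), np.float64(-0.23)), (13.85, -66.0, np.float64(-66.0), np.float64(-0.23)), (14.1, -65.5, np.float64(-65.5), np.float64(-0.98)), (14.35, -65.0, np.float64(-65.0), np.float64(-0.47)), (14.6, -64.5, np.float64(-64.7), np.float64(4.43))]
```

```bash
python3 - <<'E'
from station import r
from h import *
r.servo_line(T(-85,0,2),speed=.1)
r.servo_line(T(-95,0,180),speed=.25)
r.reach(T(-20,110,215),O)
print(r.sense()["clock"])
d=r.snapshot("scene");a=cv2.resize(d["frame"][165:275,195:335,::-1],None,fx=4,fy=4,interpolation=cv2.INTER_CUBIC)
d=r.snapshot("top");b=cv2.resize(d["frame"][145:250,165:320,::-1],None,fx=4,fy=4,interpolation=cv2.INTER_CUBIC)
cv2.imwrite("pics/s2.png",a);cv2.imwrite("pics/t2.png",b)
E
```

```text
16.6333
```

View pics/s2.png

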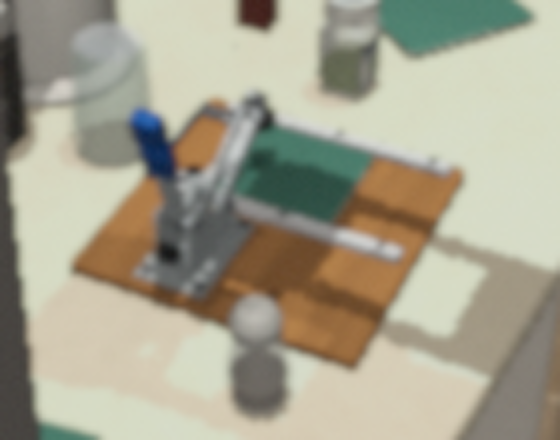

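View pics/t2.png

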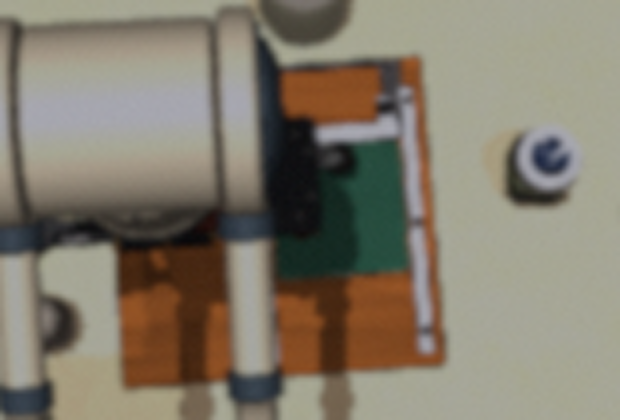

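The coaster's green edge now meets the stop bar, near (400,135) in the enlarged top view. The handle is still open, and the bystanders are in place. Next I'll approach the handle by feel and follow its arc.

```bash
cat >> h.py <<'E'
HW=13.5
def arc(a,rad=100.,off=7.,x=25.):
    e=1.3-a; u=np.array([np.cos(e),np.sin(e)]); n=np.array([-np.sin(e),np.cos(e)])
    p=np.array([137,50])+rad*u+off*n
    return T(x,p[0]-HW,p[1]), np.r_[Rj[:,1]*n[0],n[1]]
E
python3 - <<'E'
from station import r
from h import *
p,_=arc(-.25)
r.reach(T(25,105,200),O)
r.servo_line(p,speed=.15); r.wait(.2)
f0=np.mean([r.sense()["contact_force"] for _ in range(3)],axis=0)
print(r.sense()["clock"],f0,L(r.sense()["tcp_pos"]-[0,0,.182]))
np.save("f0.npy",f0)
a=-.2;log=[]
while a<.3:
    a+=.03
    p,n=arc(a); r.servo_line(p,speed=.03)
    s=r.sense(); F=s["contact_force"]-f0
    log.append((round(a,3),round(F@n,2),np.round(F,1).tolist()))
    if F@n>12: break
for l in log: print(*l)
print(s["clock"],L(s["tcp_pos"]-[0,0,.182]))
d=r.snapshot("scene");b=cv2.resize(d["frame"][125:275,175:335,::-1],None,fx=4,fy=4,interpolation=cv2.INTER_CUBIC)
cv2.imwrite("pics/s3.png",b)
E
```

```text
17.7333 [1.66442647 0.1844717  0.32803116] [ 25.03618124 118.364009   151.9034354 ]
-0.17 0.28 [-2.5, -0.5, -0.2]
-0.14 -0.22 [-1.7, 0.1, -0.0]
-0.11 0.35 [-1.7, -0.4, 0.4]
-0.08 0.88 [-1.8, -1.1, -0.2]
-0.05 -0.11 [-1.7, -0.0, 0.0]
-0.02 0.23 [-2.0, -0.5, -0.2]
0.01 -0.78 [-1.5, 0.5, -0.7]
0.04 0.04 [-0.7, -0.3, -0.6]
0.07 0.41 [-1.7, -0.7, -0.3]
0.1 -0.1 [-1.6, -0.0, 0.0]
0.13 0.27 [-1.3, -0.6, -0.6]
0.16 0.63 [-1.8, -1.1, -0.5]
0.19 -0.08 [-2.5, -0.2, -0.2]
0.22 -1.08 [-1.4, 0.3, -1.5]
0.25 -0.06 [-1.1, -0.6, -1.0]
0.28 -0.7 [-1.9, -0.1, -1.2]
0.31 -0.22 [-0.8, -0.5, -1.0]
22.15 [ 24.98550563 172.73453241 137.2693128 ]
```

View pics/s3.png

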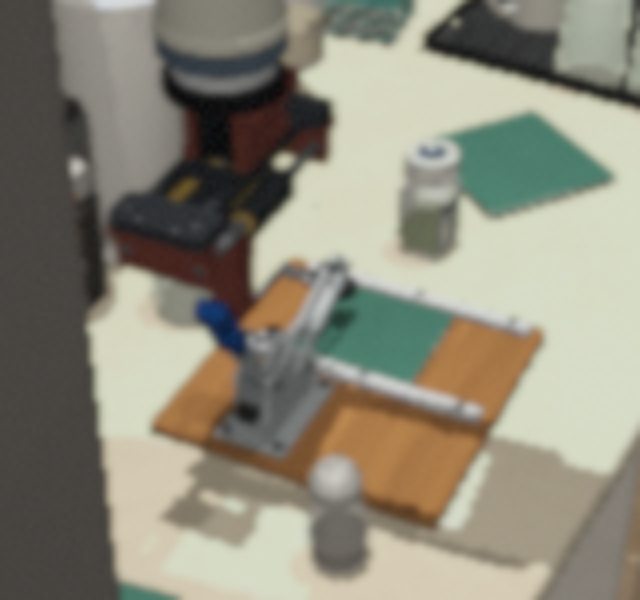

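The handle's blue tip is at (205,305) in the crop and leans outward against the finger, so it is moving. I'll continue along the arc.

```bash
python3 - <<'E'
from station import r
from h import *
f0=np.load("f0.npy");f0[0]=0
a=.31;log=[]
while a<1.2:
    a+=.05 if a<.7 else .035
    p,n=arc(a); r.servo_line(p,speed=.04)
    s=r.sense(); F=s["contact_force"]-f0
    log.append((round(a,3),round(F@n,2),np.round(F,1).tolist()))
    if F@n>18: break
for l in log: print(*l)
print(s["clock"],L(s["tcp_pos"]-[0,0,.182]))
d=r.snapshot("scene");b=cv2.resize(d["frame"][125:275,175:335,::-1],None,fx=4,fy=4,interpolation=cv2.INTER_CUBIC)
cv2.imwrite("pics/s4.png",b)
E
```

```text
0.36 0.09 [0.8, -0.5, -0.7]
0.41 0.86 [0.1, -1.2, -0.2]
0.46 -0.76 [0.7, 0.7, -0.4]
0.51 0.49 [1.0, -0.9, -0.3]
0.56 0.84 [0.2, -0.8, 0.4]
0.61 -0.21 [-0.9, -0.1, -0.3]
0.66 0.22 [0.0, 0.0, 0.3]
0.71 -0.81 [-0.1, 0.8, -0.5]
0.745 -1.07 [1.1, 0.4, -1.1]
0.78 0.37 [0.2, -0.7, -0.0]
0.815 2.37 [-1.1, -0.7, 2.3]
0.85 4.23 [-0.4, -0.3, 4.6]
0.885 5.27 [-1.3, -0.9, 5.4]
0.92 5.91 [-1.9, -0.7, 6.1]
0.955 6.63 [-3.2, -0.9, 6.8]
0.99 8.44 [-3.9, -0.7, 8.7]
1.025 8.81 [-3.1, -0.0, 9.2]
1.06 8.2 [-3.9, 1.0, 8.8]
1.095 7.29 [-4.0, 1.7, 7.9]
1.13 7.54 [-2.7, 2.8, 8.2]
1.165 6.12 [-2.0, 3.4, 6.7]
1.2 3.62 [-1.0, 2.7, 3.9]
27.9 [ 25.03814356 223.21324598  67.61228617]
```

View pics/s4.png

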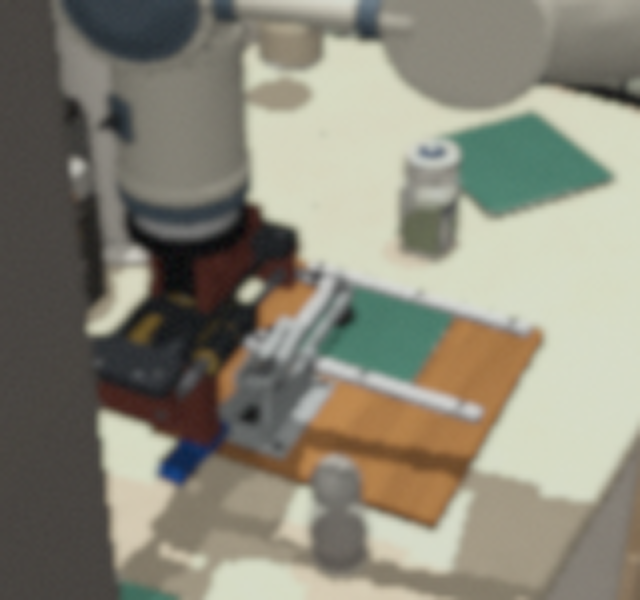

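The load rose and fell as described, peaking at about 8.8 N near 1.02 rad. The final stretch will use fine steps.

```bash
python3 - <<'E'
from station import r
from h import *
f0=np.load("f0.npy");f0[0]=0
a=1.2;log=[]
while a<1.36:
    a+=.012 if a<1.25 else .005
    p,n=arc(a); r.servo_line(p,speed=.02)
    s=r.sense(); F=s["contact_force"]-f0
    log.append((round(a,3),round(F@n,2),np.round(F,1).tolist()))
    if F@n>(11 if a>1.26 else 15): break
r.wait(.3);s=r.sense();F=s["contact_force"]-f0; log.append(("hold",F@n))
for l in log: print(*l)
print(s["clock"],L(s["tcp_pos"]-[0,0,.182]))
E
```

```text
1.212 4.72 [0.5, 2.9, 5.0]
1.224 4.17 [-0.9, 3.6, 4.5]
1.236 4.09 [-0.1, 2.1, 4.2]
1.248 1.89 [0.6, 1.5, 2.0]
1.26 1.27 [0.9, 0.3, 1.3]
1.265 0.07 [1.1, -0.7, 0.0]
1.27 0.26 [0.9, -0.8, 0.2]
1.275 -1.38 [0.1, -1.2, -1.4]
1.28 -0.01 [-0.9, -0.5, -0.0]
1.285 -0.23 [-0.4, 0.3, -0.2]
1.29 -0.38 [1.3, -0.6, -0.4]
1.295 -0.67 [0.5, -0.4, -0.7]
1.3 0.63 [-1.1, -0.6, 0.6]
1.305 4.78 [-1.8, -1.8, 4.8]
1.31 6.68 [-2.8, -0.2, 6.7]
1.315 8.46 [-3.3, -2.2, 8.5]
1.32 9.96 [-5.1, -2.5, 10.0]
1.325 12.27 [-5.4, -2.6, 12.3]
hold 12.580213198094576
32.75 [ 24.9402655  223.5219835   56.92384521]
```

The handle met a solid stop at 1.30 rad, as predicted. I'll back off and check.

```bash
python3 - <<'E'
from station import r
from h import *
p,_=arc(1.3)
r.servo_line(p+[0,0,.03],speed=.06)
r.servo_line(p+[0,0,.15],speed=.2)
r.reach(np.array([.32,-.35,.40]),O)
s=r.sense();print(s["clock"],s["contact_force"])
d=r.snapshot("scene");b=cv2.resize(d["frame"][125:275,175:335,::-1],None,fx=4,fy=4,interpolation=cv2.INTER_CUBIC)
cv2.imwrite("pics/s5.png",b)
for rad in(61,127): print([ (proj(d,W(25,137+rad*np.cos(e)-o*np.sin(e),50+rad*np.sin(e)+o*np.cos(e)))-[175,125])*4 for e in(0,.1) for o in (0,)])
d=r.snapshot("top");b=cv2.resize(d["frame"][135:250,165:320,::-1],None,fx=4,fy=4,interpolation=cv2.INTER_CUBIC)
cv2.imwrite("pics/t5.png",b)
hsv=cv2.cvtColor(d["frame"],cv2.COLOR_RGB2HSV)
m=cv2.inRange(hsv,(60,80,30),(95,255,255)); c=[c for c in big(m) if 200<c[:,0,0].mean()<300][0]
P=ray(d,c[:,0],.018); print([L(q)[:2] for q in (P[P[:,0].argmin()],P[P[:,0].argmax()])], np.ptp(P,axis=0))
for n,p,h in(("glass",(240,140),.1),("jar",(302,184),.098),("salt",(174,225),.09)): pass
E
```

```text
36.3083 [-0.16242489 -0.99407773 -0.13832411]
[array([220.95162146, 429.26418362]), array([220.83854873, 422.37647516])]
[array([171.53739732, 491.81171411]), array([170.92686019, 477.14045408])]
[array([-49.8190471,  44.547756 ]), array([ 37.77451758, -44.14548224])] [0.09489168 0.09090393 0.        ]
```

View pics/s5.png

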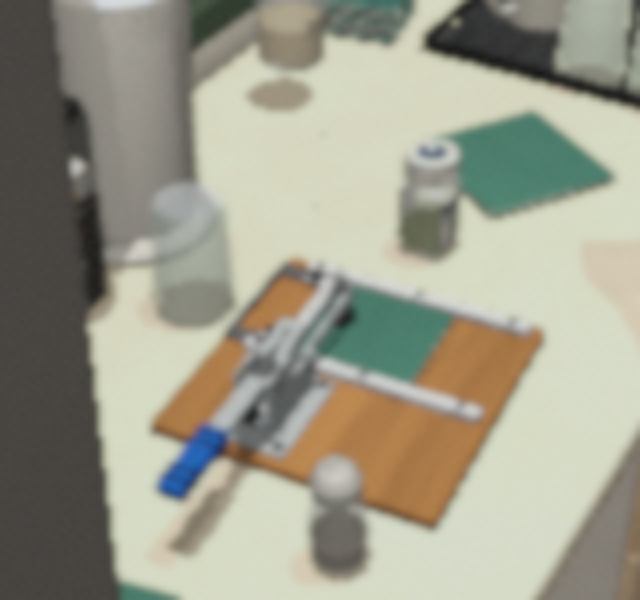

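View pics/t5.png

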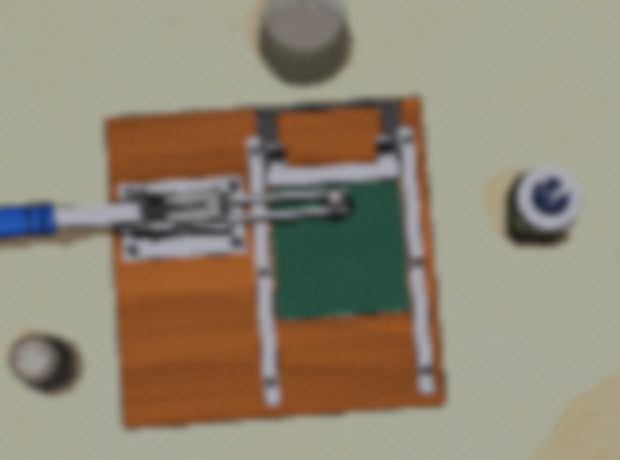

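The handle lies level: its tip is at (172,490) against a predicted (171.5,491.8) for fully down. The coaster is against the stop bar with the pad on it, and all three bystanders stand where they were. I'm handing in.

```bash
python3 - <<'E'
from station import r
r.hand_in(); print(r.sense()["clock"])
E
```

```text
the job is handed in; nothing more can be done
the job is handed in; nothing more can be done
```

The coaster is pressed against its end stop and the clamp is locked down on it. I handed the job in at about 36 s of the 53 s allowed; it reported no verdict.

- **Coaster:** I slid it along the channel with closed fingers until the force jumped to 4.4 N at the stop, and held it there for 0.2 s. Its middle ended at about x = -6 mm from the home point (limit -13 mm).
- **Handle:** I pushed it along its arc. The load peaked at about 8.8 N near 1.02 rad and fell to about zero past the over-centre point. It met the solid stop at 1.30 rad, where I stopped at 12.6 N and let go.
- **Last pictures:** The handle is level, with its tip within about 2 px (in the 4x enlarged view) of where it should be when fully down. The coaster touches the stop bar under the pad, the jar, shaker and glass look unmoved, and the arm is clear.
- **Not measured:** I could not measure the pad's force on the coaster. That it is over 25 N is inferred from the handle being past over-centre and on its stop.
- **Disagreement:** The stop face measured about 40 mm in the first picture and about 43 mm by feel, a small difference that did not matter.

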